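# Take the wrong carton out of the middle of a sprung stack

## Robot

A 7-joint arm with a two-finger parallel gripper is mounted at the origin on the work surface. World frame = base frame: x ahead of the robot, y to its left, z up, the work surface at z = 0. Lengths are in m, angles in degrees, forces in N, time in s.
With the tool pointing down it reaches from about 0.425 to 0.875 m from the base axis. Payload 4.7 kg.
Tool frame: the origin (TCP) lies between the finger pads; the fingertips stand env.finger_overhang ahead of it and the grasp point (between the pads) lies 5 mm behind it (env.finger_overhang is the distance from the TCP to the fingertips, in m); z points along the fingers, y is the line along which they close (so a half turn about z gives the same grasp; the last joint's range is limited). The gripper opens to 87 mm and grips with 3 to 60 N. Pads are 19 mm wide; open, the fingers measure 117 mm over their backs; the gripper's body (75 mm by 190 mm) begins 51 mm behind the grasp point.
Start: joints at [65.151, 18.392, -4.016, 83.108, 1.295, 78.541, -3.26], TCP at [0.281, -0.586, 0.198] pointing down, gripper open.
Joint ranges: [-163.93, 163.93], [-17.29, 119.83], [-79.2, 71.16], [3.27, 140.29], [-89.18, 269.18], [5.43, 117.66], [-154.24, 154.24]. Speed limits (degrees/s): [147.25, 147.25, 180, 180, 180, 180, 180].

## Interface

Orientations are given as [roll, pitch, yaw] about the fixed x, y, z axes, in that order (R = Rz(yaw) Ry(pitch) Rx(roll)).
In Python, from cell import telemetry, eyes, env, models gives the robot as it stands. The module is installed in compiled form; this text tells all that it offers.
- The arm moves only by the tool drive_tool, never from a script. Its arguments are lists of equal length, an entry for each row: "angular": the turn, a rotation vector about the tool's x, y, z in rad, a list of three; "delta_pos": the shift along the tool's x, y, z in cm, a list of three; "gripper": the finger opening in cm, from 0 to 8.7. A call has 1 to 20 rows; each row shifts and turns the commanded pose from where the row before left it, along the tool's axes as they then stand; what a row does not reach is not made up. A row lasts 1/10 s, in which the tool goes at most 50 mm and 8.59 degrees, less where a joint would pass 70% of its speed; a pose out of reach is approached as far as the arm can. A call with a gripper value outside its range is refused whole. The fingers move at their own pace and stop on an object; "squeeze" is the grip in N (left out, the last holds). Time passes only in rows, so rows that do not move let the fingers close. It gives the time, the measured TCP pose, the force, the opening and the grip force at its end, in the units of the state.
- telemetry.get_obs(): the state, without advancing time (a new reading comes with each control period).
- eyes.read_camera(name): name is "scene" or "top" or "wrist"; returns a dict with "pixels" (480x640x3 uint8, red, green, blue), "mtx" (3x3 intrinsics, pixels), "origin" and "orientation" of the camera in the world. Camera axes: x right, y down, z forward; pixel columns grow to the right and rows downward; lengths in m; the calibration is good to about 2 mm. A picture is of the moment at which its call begins. There is no depth.
- env.sign_off(): hands the job in; it is judged then, once.
Trained networks look in a picture, given as the dict that the camera call returned (one of the last four; its "shot" number tells which), for a name from the list of things; names that differ only in an ending like _2 or _b are one class to them, and where a whole thing is asked for, a point or a joint stands for the part that bears it (a point fixed in the world has none). Each returns a list of dicts, best first, with "p" (0 to 1); they miss things now and then, are a little off and sometimes report something else, mostly with a low value. They report only what shows in the picture. A call takes as long as a camera call. They do not tell look-alikes from the thing itself.
- models.search_frame(picture, target): "centre" ([column, row] in pixels, amid what is visible of it).
- models.cut_out(picture, target): "pixels" (480x640 bool, what is visible of it) and "centre" ([column, row] in pixels, amid what is visible of it).
The state is a dict: "time_s": time; "qpos": joint angles; "joint_velocities": joint speeds; "effort": joint torques, N m; "tool_pos": TCP position; "tool_rot": TCP orientation; "force": force on the tool from outside, world axes, zero at the start; "wrist_torque": the same for the moment, N m; "grip_width": finger opening in m; "grasp_force": force on a finger pad.
Only numpy, scipy, OpenCV 4.12 (cv2) and the standard library are available. Lean on these libraries where they do the work, as an engineer would, in place of code of your own. Each camera call takes 0.05 s, during which the arm holds its last target. There are 200 camera calls.

## Task

A thin carton was loaded by mistake into the middle of the stack in the sprung stock holder. Lift the tall carton and the small one on it off the stack and keep them clear, draw the thin carton flat out of the open front onto the holder's ledge so that it lies wholly clear of the compartment, pressing it only lightly, then put the tall carton back down on the bottom carton, fully home between the walls, with the small carton lying on it as before. Set cartons down rather than drop or topple them, leave the bottom carton in the holder, and leave the tape roll, scanner and label pad alone.

Things in the scene. Friction and masses are not known exactly. Their poses are not given: they have to be found in the camera images.
- holder: Grey steel stock holder fixed to the bench. Origin on the bench under the centre of its compartment, z up, -x the open front. Inside: x -53 to 53 mm, y -31 to 31 mm. Side and back walls 5 mm thick, tops at z = 86 mm, too close to the cartons for fingers beside or behind them. Front closed only up to a lip at z = 60 mm, level with the ledge outside. Bench clear for 0.2 m behind the back wall (+x).
- ledge (a point): Middle of the top of the holder's flat steel ledge, z = 60 mm, at x = -111.5 mm from the holder's origin, axes as the holder. The ledge leads from the lip (holder x = -53 mm) to an end stop (x = -170 mm), 62 mm wide between rails; rails and stop rise 7 mm above it, their tops at z = 67 mm.
- floor_plate (a point): Middle of the top of the compartment's sprung floor plate, which slides only up and down: z = 34 mm fully down on a hard stop (at the start, under the whole stack), 52 mm fully up; damped spring, 330 N/m, lifts with 8.5 N when down, 2.6 N when up. It rises 9 to 14 mm when the two upper cartons are off; a press of 3 to 5 N then takes it down again. The bottom carton never rises clear of the lip.
- thin_carton: Thin flat white carton, 100 x 56 x 16 mm (x, y, z), about 0.15 kg, second from the bottom. Origin: centre of its underside, z up, x as the holder's. Always above the lip, so free to slide out of the front. Can be pressed from above with shut fingertips and dragged by friction (on the bottom carton and ledge about 0.3; finger pads grip it better). More than 35 N from the fingers crushes it.
- bottom_carton: Lowest white carton, 100 x 56 x 28 mm (x, y, z), about 0.3 kg, on the spring floor. Origin: centre of its underside, z up.
- tall_carton: Tall white carton, 100 x 56 x 56 mm (x, y, z), about 0.35 kg, third from the bottom. Origin: centre of its underside (78 mm above the bench at the start), z up. Can be gripped across its 56 mm width (its y) above the walls; home on the bottom carton, its lowest 16 to 24 mm lie between the walls with 3 mm of play each side.
- small_carton: Small white carton, 80 x 46 x 26 mm (x, y, z), about 0.25 kg, lying loose on the tall carton, a little askew. Origin: centre of its underside, z up. It may ride on the tall carton.
- tape_roll: Bystander: roll of clear packing tape lying flat, 90 mm across, 48 mm high. Origin: centre of its underside.
- scanner: Bystander: black hand-held scanner lying on its side, about 150 x 100 x 30 mm. Origin: on the bench under its head.
- label_pad: Bystander: pad of blank labels, 100 x 70 x 22 mm. Origin: centre of its underside.
Not all that is in view belongs to the job. What is shaped like the small_carton but green is not meant.

How it is judged (in metres and radians):
On the way, in this order (a step that is already met when the one before it is completed fails the run):
1. the tall and the small carton are off the stack and clear of the compartment (horizontal distance between each of tall_carton, small_carton and holder above 0.09 m), for 0.2 s.
2. the thin carton lies flat on the ledge, wholly out of the compartment, while the tall carton is still off the stack (x of thin_carton in the frame of holder between -0.125 and -0.103 m and y of thin_carton in the frame of holder between -0.008 and 0.008 m and z of thin_carton in the frame of holder between 0.056 and 0.064 m and angle between thin_carton's own z axis and vertical below 0.08 rad and horizontal distance between each of tall_carton, small_carton and holder above 0.06 m), for 0.2 s.
At the end, for the whole second after the job is handed in: Thin carton flat on the ledge, centre 103-125 mm out from the compartment's centre; bottom carton on the floor plate; tall carton upright on it (gap under 3 mm; 8 mm along, 6 mm across of centre); small carton flat on the tall one (25 mm along, 18 mm across of its middle); all at rest (x of thin_carton in the frame of holder between -0.125 and -0.103 m and y of thin_carton in the frame of holder between -0.008 and 0.008 m and z of thin_carton in the frame of holder between 0.056 and 0.064 m and angle between thin_carton's own z axis and vertical below 0.08 rad and z of tall_carton in the frame of bottom_carton between 0.025 and 0.031 m and z of tall_carton in the frame of holder between 0.058 and 0.07 m and x of tall_carton in the frame of holder between -0.008 and 0.008 m and y of tall_carton in the frame of holder between -0.006 and 0.006 m and angle between tall_carton's own z axis and vertical below 0.05 rad and x of bottom_carton in the frame of holder between -0.008 and 0.008 m and z of bottom_carton in the frame of holder between 0.03 and 0.046 m and angle between each of bottom_carton, small_carton's own z axis and vertical below 0.06 rad and z of small_carton in the frame of tall_carton between 0.053 and 0.059 m and x of small_carton in the frame of tall_carton between -0.025 and 0.025 m and y of small_carton in the frame of tall_carton between -0.018 and 0.018 m and linear speed of each of thin_carton, tall_carton, small_carton, bottom_carton below 0.02 m/s); the robot touches nothing.
It fails at once if the thin carton is crushed: pressed by the fingers with more than 35 N (contact force between the fingers and thin_carton above 35 N).
It fails at once if the tall or the small carton is dropped or flung (faster than 0.55 m/s while neither is held) ((linear speed of tall_carton above 0.55 m/s and contact force between the fingers and tall_carton below 0.3 N and contact force between the fingers and small_carton below 0.3 N) or (linear speed of small_carton above 0.55 m/s and contact force between the fingers and tall_carton below 0.3 N and contact force between the fingers and small_carton below 0.3 N)).
It fails at once if the tall carton or the small one is tipped by more than 0.6 rad (angle between any of tall_carton, small_carton's own z axis and vertical above 0.6 rad).
It fails at once if the bottom carton is taken out of the holder (z of bottom_carton in the frame of holder above 0.07 m or x of bottom_carton in the frame of holder below -0.02 m).
It fails at once if a bystander is moved by more than 20 mm (distance of any of tape_roll, scanner, label_pad from where it was at the start of the episode above 0.02 m).
It also fails if it takes over 72 s, if anything falls off the work surface, if the arm or the gripper's body presses on something with over 40 N, if the wrist force passes 120 N, or if a joint passes its speed limit or range.

## Working session

There is one attempt and no reset: what is moved stays moved. The work goes in short steps, Python scripts to look and compute and a tool call to move; the robot and the scene stay as the last step left them, time stands still between calls to the robot, and variables do not carry over. Pictures are saved under pics/ and viewed, at most 10 in all, crops included, and the job is handed in when it is done.

Besides the shell and the picture viewer there is one more tool, called after "Emit:" in YAML: its name, and indented under it one key for each argument. drive_tool: Moves the arm, as the interface text tells. Its arguments: {"type":"object","properties":{"angular":{"type":"array","items":{"type":"array","items":{"type":"number"}}},"delta_pos":{"type":"array","items":{"type":"array","items":{"type":"number"}}},"gripper":{"type":"array","items":{"type":"number"}},"squeeze":{"type":"number"}},"required":["angular","delta_pos","gripper"]}

```bash
mkdir -p pics; python3 - <<'E'
from cell import telemetry, eyes, env, models
import cv2,numpy as np
o=telemetry.get_obs(); print(o['time_s'],o['tool_pos'],o['tool_rot'],o['grip_width'],env.finger_overhang)
ims=[]
for c in ['scene','top']:
    p=eyes.read_camera(c); ims.append(p['pixels']); print(c,p['mtx'],p['origin'],p['orientation'])
    for t in ['holder','tall_carton','small_carton','thin_carton','bottom_carton','tape_roll','scanner','label_pad']:
        print(t,[(np.round(d['centre']).tolist(),round(d['p'],2)) for d in models.search_frame(p,t)])
    cv2.imwrite(f'pics/{c}0.png',p['pixels'][:,:,::-1])
E
```

```text
0.0 [ 0.28112495 -0.58539458  0.19687932] [-1.79891438e+02  5.66219813e-03  2.56573379e+01] 0.08701471755533757 0.014
scene [[532.18311982   0.         319.01792021]
 [  0.         532.18311982 233.14812194]
 [  0.           0.           1.        ]] [ 1.01195827 -0.60273962  0.84531449] [-138.24214757    0.25573016   45.34265426]
holder [([399.0, 242.0], 0.9)]
tall_carton [([420.0, 191.0], 0.69)]
small_carton [([338.0, 191.0], 0.92), ([425.0, 166.0], 0.87)]
thin_carton [([406.0, 206.0], 0.52), ([398.0, 244.0], 0.32)]
bottom_carton [([422.0, 166.0], 0.4), ([409.0, 213.0], 0.36)]
tape_roll [([311.0, 319.0], 0.66)]
scanner [([251.0, 282.0], 0.65)]
label_pad [([201.0, 362.0], 0.65), ([410.0, 210.0], 0.53)]
top [[532.93042272   0.         322.63139295]
 [  0.         532.93042272 242.28947936]
 [  0.           0.           1.        ]] [ 0.37106239 -0.14938555  0.9780271 ] [-168.8675662    -0.74614755  -89.05139895]
holder [([230.0, 224.0], 0.72)]
tall_carton [([187.0, 227.0], 0.6), ([377.0, 294.0], 0.49)]
small_carton [([160.0, 211.0], 0.92), ([208.0, 317.0], 0.67), ([228.0, 222.0], 0.42)]
thin_carton [([202.0, 216.0], 0.51)]
bottom_carton [([184.0, 226.0], 0.61)]
tape_roll [([375.0, 193.0], 0.59)]
scanner [([375.0, 294.0], 0.58)]
label_pad [([472.0, 252.0], 0.62)]
```

View pics/scene0.png

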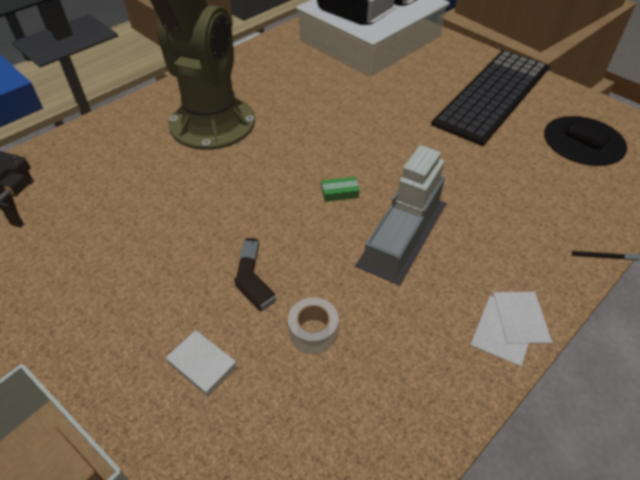

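View pics/top0.png

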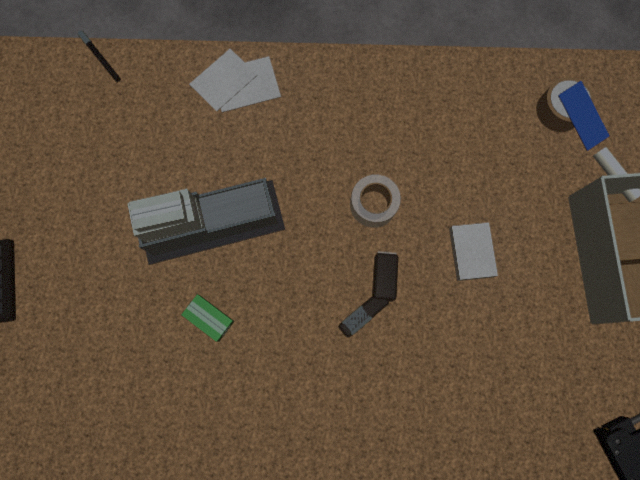

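The scene shows the white stack at (422,180), with the ledge running toward (385,240). Two things could pass for the small carton: the white one at scene (425,166) / top (160,211), and the green one at scene (338,191) / top (208,317). I choose the white one on the stack and check it in a crop.

```bash
cat > h.py <<'E'
from cell import telemetry, eyes, env, models
import cv2,numpy as np
from scipy.spatial.transform import Rotation as R
def ray(p,px,z):
    d=R.from_euler('xyz',p['orientation'],degrees=True).apply(np.linalg.inv(p['mtx'])@[px[0],px[1],1.])
    o=np.array(p['origin']); return o+d*(z-o[2])/d[2]
def proj(p,X):
    c=R.from_euler('xyz',p['orientation'],degrees=True).inv().apply(np.atleast_2d(X)-p['origin'])
    u=c@p['mtx'].T; return u[:,:2]/u[:,2:]
def Hw(pose,pts):
    x,y,a=pose; pts=np.atleast_2d(np.array(pts,float)); a=np.radians(a)
    return np.c_[x+np.cos(a)*pts[:,0]-np.sin(a)*pts[:,1], y+np.sin(a)*pts[:,0]+np.cos(a)*pts[:,1], pts[:,2]]
def box(x,y,z,L,W,H,yaw=0):
    c=np.array([[sx*L/2,sy*W/2,0] for sx,sy in((-1,-1),(1,-1),(1,1),(-1,1))])
    b=Hw((x,y,yaw),c); return np.r_[b+[0,0,z],b+[0,0,z+H]]
def wire(img,uv,s,off,col):
    q=[tuple(int(v) for v in (u-off)*s) for u in uv]
    for i in range(4):
        for a,b in((i,(i+1)%4),(i+4,(i+1)%4+4),(i,i+4)): cv2.line(img,q[a],q[b],col,1)
E
python3 - <<'E'
from h import *
p=eyes.read_camera('top')
for n,px,z in [('stopA',(267,181),.067),('stopB',(275,217),.067),('tallR',(192,192),.16)]: print(n,ray(p,px,z))
a=cv2.resize(p['pixels'][160:280,110:300],None,fx=4,fy=4,interpolation=2)
p=eyes.read_camera('scene')
b=cv2.resize(p['pixels'][140:290,345:460],None,fx=3.2,fy=3.2,interpolation=2)
cv2.imwrite('pics/c1.png',a[:,:,::-1]); 
E
```

```text
stopA [ 0.65981384 -0.05741281  0.067     ]
stopB [ 0.59419393 -0.07386386  0.067     ]
tallR [0.60965781 0.05151157 0.16      ]
```

View pics/c1.png

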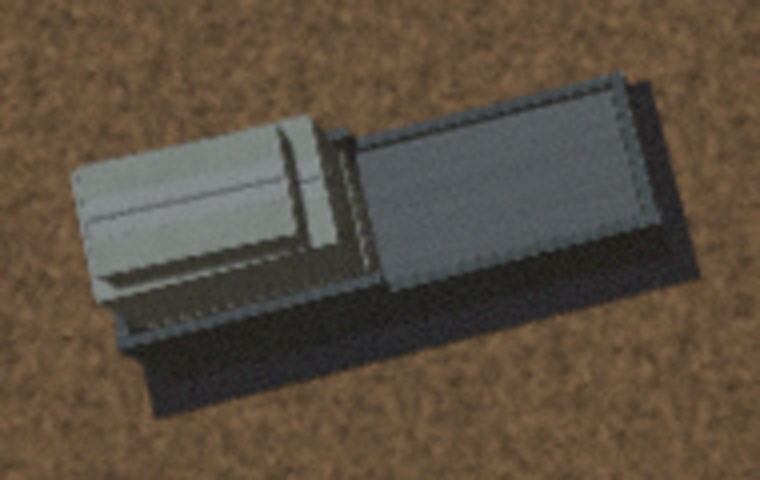

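The crop shows the white small carton (75–300, 120–290) on the tall one, with the ledge ending at the stop's corners (625,73) and (660,218). Next I fit the holder pose.

```bash
python3 - <<'E'
from h import *
from scipy.optimize import least_squares
p=eyes.read_camera('top')
c=np.array([[625,73],[660,218],[122,345],[380,278],[348,130]])/4+[110,160]
m=np.array([[-175,-36,67],[-175,36,67],[58,36,86],[-53,36,86],[-53,-36,86]])/1000.
f=lambda q:(proj(p,Hw(q,m))-c).ravel()
r=least_squares(f,[.62,.09,104],x_scale=[.01,.01,1]); print(r.x,r.fun.round(2))
pose=r.x; print(Hw(pose,[[0,0,.15],[-.111,0,.06],[.15,0,0]]))
img=cv2.resize(p['pixels'][160:280,110:300],None,fx=4,fy=4,interpolation=2)
off=np.array([110,160])
b=Hw(pose,box(0,0,.078,.1,.056,.056)); wire(img,proj(p,b),4,off,(255,0,0))
b=Hw(pose,box(0,0,.134,.08,.046,.026)); wire(img,proj(p,b),4,off,(0,255,0))
b=Hw(pose,box(-.1115,0,.060,.117,.062,.0)); wire(img,proj(p,b),4,off,(255,255,0))
q=eyes.read_camera('scene')
im2=cv2.resize(q['pixels'][140:290,345:460],None,fx=3.2,fy=3.2,interpolation=2); off2=np.array([345,140])
for bb,col in((box(0,0,.078,.1,.056,.056),(255,0,0)),(box(0,0,.134,.08,.046,.026),(0,255,0)),(box(-.1115,0,.060,.117,.062,.0),(255,255,0))): wire(im2,proj(q,Hw(pose,bb)),3.2,off2,col)
img=cv2.resize(img,None,fx=.56,fy=.56); H=np.zeros((480,800,3),np.uint8); H[:img.shape[0],:img.shape[1]]=img; H[:480,430:430+im2.shape[1]]=im2[:480,:370]
cv2.imwrite('pics/c2.png',H[:,:,::-1])
E
```

```text
[5.84173100e-01 1.03679467e-01 1.05640653e+02] [-0.4  -0.61  0.44  1.13  0.47  0.1   0.17  0.81 -0.69 -1.47]
[[ 0.5841731   0.10367947  0.15      ]
 [ 0.61409905 -0.00321037  0.06      ]
 [ 0.54373263  0.24812519  0.        ]]
```

View pics/c2.png

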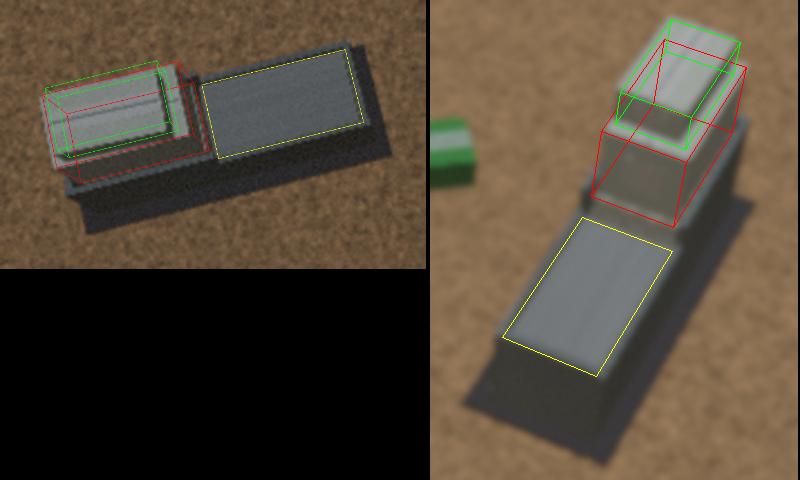

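The overlays agree to about 2 mm, and the holder sits at about (0.584, 0.104) with yaw 105.6°. Next I plan the swing to a viewing pose above the stack.

```bash
cat >> h.py <<'E'
def plan(target,yaw,n):
    from scipy.optimize import fsolve
    o=telemetry.get_obs(); P=np.array(o['tool_pos']); y0=o['tool_rot'][2]
    th=(yaw-y0)/n
    def end(d):
        x=P.copy()
        for i in range(n): x=x+R.from_euler('xyz',[180,0,y0+th*i],degrees=True).apply(d)
        return x-target
    d=fsolve(end,[.01,0,0]); print('rows',n,'delta cm',(d*100).round(3),'angz',round(-np.radians(th),4),'|d|mm',np.linalg.norm(d)*1000)
E
python3 - <<'E'
from h import *
plan([.584,.104,.30],105.6,19)
E
```

```text
rows 19 delta cm [ 4.3   -0.21  -0.537] angz -0.0734 |d|mm 43.38605901701229
```

Emit:
drive_tool:
  angular:
    - [0, 0, -0.0734]
    - [0, 0, -0.0734]
    - [0, 0, -0.0734]
    - [0, 0, -0.0734]
    - [0, 0, -0.0734]
    - [0, 0, -0.0734]
    - [0, 0, -0.0734]
    - [0, 0, -0.0734]
    - [0, 0, -0.0734]
    - [0, 0, -0.0734]
    - [0, 0, -0.0734]
    - [0, 0, -0.0734]
    - [0, 0, -0.0734]
    - [0, 0, -0.0734]
    - [0, 0, -0.0734]
    - [0, 0, -0.0734]
    - [0, 0, -0.0734]
    - [0, 0, -0.0734]
    - [0, 0, -0.0734]
    - [0, 0, 0]
  delta_pos:
    - [4.3, -0.21, -0.54]
    - [4.3, -0.21, -0.54]
    - [4.3, -0.21, -0.54]
    - [4.3, -0.21, -0.54]
    - [4.3, -0.21, -0.54]
    - [4.3, -0.21, -0.54]
    - [4.3, -0.21, -0.54]
    - [4.3, -0.21, -0.54]
    - [4.3, -0.21, -0.54]
    - [4.3, -0.21, -0.54]
    - [4.3, -0.21, -0.54]
    - [4.3, -0.21, -0.54]
    - [4.3, -0.21, -0.54]
    - [4.3, -0.21, -0.54]
    - [4.3, -0.21, -0.54]
    - [4.3, -0.21, -0.54]
    - [4.3, -0.21, -0.54]
    - [4.3, -0.21, -0.54]
    - [4.3, -0.21, -0.54]
    - [0, 0, 0]
  gripper: [8.7, 8.7, 8.7, 8.7, 8.7, 8.7, 8.7, 8.7, 8.7, 8.7, 8.7, 8.7, 8.7, 8.7, 8.7, 8.7, 8.7, 8.7, 8.7, 8.7]
  squeeze: 15

```text
time_s: 3.1
tool_pos: [0.582, 0.1133, 0.3023]
tool_rot: [179.8, -0.2, 106.3]
force: [-0.5, 0.5, -0.3]
grip_width: 0.087
grasp_force: 0.0
```

```bash
cat > look.py <<'E'
import sys
from h import *
pose=eval(sys.argv[2]); boxes=eval(sys.argv[3]); s=1.25
p=eyes.read_camera(sys.argv[4] if len(sys.argv)>4 else 'wrist')
np.save('pics/'+sys.argv[1]+'.npy',np.array([p],dtype=object),allow_pickle=True)
o=telemetry.get_obs(); print(o['time_s'],o['tool_pos'],o['tool_rot'],o['force'],p['origin'],p['orientation'])
im=cv2.resize(p['pixels'],None,fx=s,fy=s)
for b,c in zip(boxes,[(255,0,0),(0,255,0),(255,255,0),(0,255,255)]): wire(im,proj(p,Hw(pose,box(*b))),s,0,c)
cv2.imwrite('pics/'+sys.argv[1]+'.png',im[:,:,::-1])
E
python3 look.py w1 "(.584,.104,105.6)" "[(0,0,.078,.1,.056,.056),(0,0,.134,.08,.046,.026),(-.1115,0,.060,.117,.062,0),(0,0,.086,.106,.062,0)]"
```

```text
3.15 [0.5832397  0.10869912 0.30164988] [ 1.79893496e+02 -3.93334023e-02  1.05990443e+02] [-0.10035394 -0.05326636  0.3389805 ] [0.56156194 0.18043809 0.48859758] [165.08055927  -0.18582922  16.3823352 ]
```

View pics/w1.png

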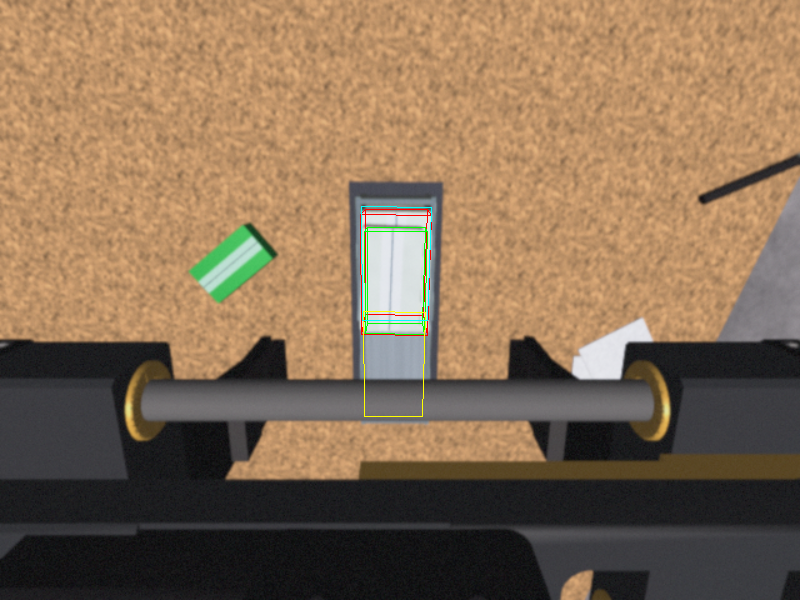

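The wrist view shows the stack with the small carton at (365–428, 226–333), matching the overlay, and the green decoy at (232,263). One unannotated zoom will refine the centring.

```bash
python3 - <<'E'
from h import *
p=np.load('pics/w1.npy',allow_pickle=True)[0]
im=cv2.resize(p['pixels'][140:275,270:365],None,fx=4.4,fy=4.4,interpolation=2)
cv2.imwrite('pics/w1z.png',im[:,:,::-1])
for pt in [(-.053,-.036,.086),(-.053,.036,.086),(.058,.036,.086),(.058,-.036,.086),(.053,.031,.086),(.05,.028,.134),(.05,-.028,.134),(-.05,-.028,.134),(-.05,.028,.134)]:
    print(pt,((proj(p,Hw((.584,.104,105.6),[pt]))[0]-[270,140])*4.4).round())
E
```

```text
(-0.053, -0.036, 0.086) [335. 513.]
(-0.053, 0.036, 0.086) [ 68. 510.]
(0.058, 0.036, 0.086) [64. 90.]
(0.058, -0.036, 0.086) [350.  94.]
(0.053, 0.031, 0.086) [ 84. 110.]
(0.05, 0.028, 0.134) [ 81. 138.]
(0.05, -0.028, 0.134) [332. 142.]
(-0.05, -0.028, 0.134) [318. 564.]
(-0.05, 0.028, 0.134) [ 84. 561.]
```

View pics/w1z.png

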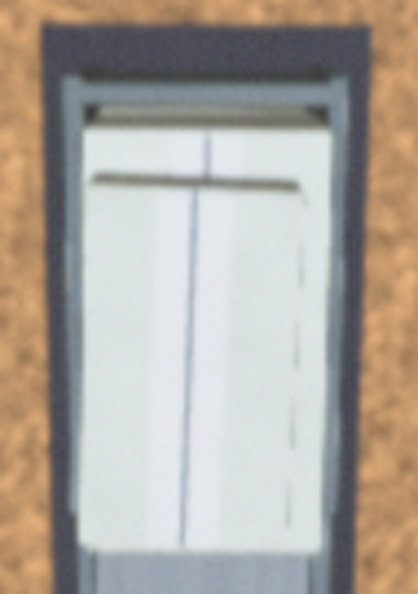

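The zoom shows the back wall's outer corners at (64,78) and (346,77), and the tall carton's top at rows 128–550. Both lie about 3 mm further +x than the model, so I grasp at (0.583, 0.106).

```bash
python3 - <<'E'
from h import *
print(telemetry.get_obs()['tool_pos'],telemetry.get_obs()['tool_rot']); plan([.583,.1065,.12],105.6,6)
E
```

```text
[0.5832397  0.10869912 0.30164988] [ 1.79893496e+02 -3.93334023e-02  1.05990443e+02]
rows 6 delta cm [-0.034 -0.014  3.027] angz 0.0011 |d|mm 30.277224866729572
```

Emit:
drive_tool:
  angular:
    - [0, 0, 0]
    - [0, 0, 0]
    - [0, 0, 0]
    - [0, 0, 0]
    - [0, 0, 0]
    - [0, 0, 0]
    - [0, 0, 0]
    - [0, 0, 0]
  delta_pos:
    - [0.27, -0.03, 3]
    - [0, 0, 4]
    - [0, 0, 4]
    - [0, 0, 3]
    - [0, 0, 2]
    - [0, 0, 2]
    - [0, 0, 0]
    - [0, 0, 0]
  gripper: [8.7, 8.7, 8.7, 8.7, 8.7, 8.7, 8.7, 8.7]

```text
time_s: 3.95
tool_pos: [0.5835, 0.1052, 0.1206]
tool_rot: [-180.0, 0.0, 105.5]
force: [-0.1, -0.1, 0.7]
grip_width: 0.0873
grasp_force: 0.0
```

Position is good. Close on the tall carton.

Emit:
drive_tool:
  angular:
    - [0, 0, 0]
    - [0, 0, 0]
    - [0, 0, 0]
    - [0, 0, 0]
    - [0, 0, 0]
    - [0, 0, 0]
    - [0, 0, 0]
    - [0, 0, 0]
    - [0, 0, 0]
    - [0, 0, 0]
  delta_pos:
    - [0, 0, 0]
    - [0, 0, 0]
    - [0, 0, 0]
    - [0, 0, 0]
    - [0, 0, 0]
    - [0, 0, 0]
    - [0, 0, 0]
    - [0, 0, 0]
    - [0, 0, 0]
    - [0, 0, 0]
  gripper: [5, 5, 5, 5, 5, 5, 5, 5, 5, 5]
  squeeze: 30

```text
time_s: 4.95
tool_pos: [0.583, 0.1063, 0.1204]
tool_rot: [-180.0, 0.0, 105.6]
force: [-1.3, -0.5, 1.2]
grip_width: 0.0499
grasp_force: 1.3
```

```bash
python3 - <<'E'
from h import *
p=eyes.read_camera('scene'); q=eyes.read_camera('top'); print(telemetry.get_obs()['grip_width'],telemetry.get_obs()['grasp_force'])
a=cv2.resize(p['pixels'][120:270,350:470],None,fx=3.3,fy=3.3,interpolation=2)
b=cv2.resize(eyes.read_camera('wrist')['pixels'][60:435],None,fx=.62,fy=.62)[:,:400]
H=np.zeros((495,800,3),np.uint8); H[:,:396]=a; H[:b.shape[0],400:400+b.shape[1]]=b[:,:400]
c=cv2.resize(q['pixels'][170:260,110:225],None,fx=2.8,fy=2.8); H[240:240+c.shape[0],400:400+c.shape[1]]=c
cv2.imwrite('pics/g1.png',H[:,:,::-1])
E
```

```text
0.05025096789424124 1.0209811851382256
```

View pics/g1.png

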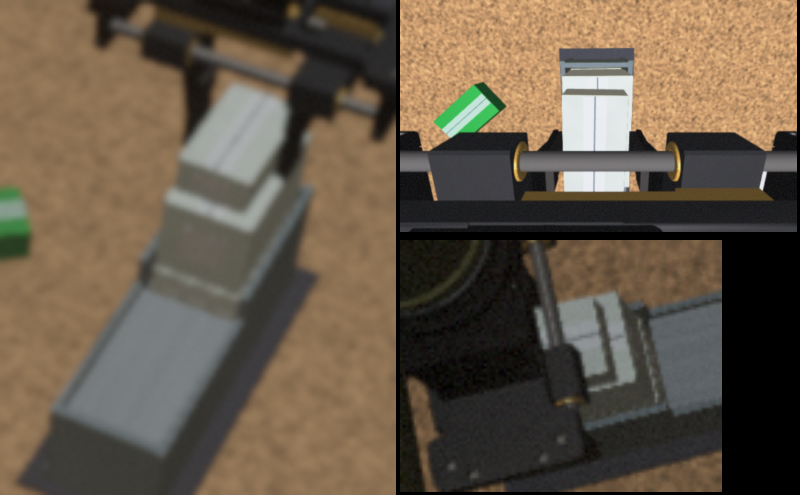

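The views show both fingers down beside the stack with nothing disturbed, but the reading of 50 mm sits exactly on the commanded value. I close a little further to see whether the force builds.

Emit:
drive_tool:
  angular:
    - [0, 0, 0]
    - [0, 0, 0]
    - [0, 0, 0]
    - [0, 0, 0]
  delta_pos:
    - [0, 0, 0]
    - [0, 0, 0]
    - [0, 0, 0]
    - [0, 0, 0]
  gripper: [4, 4, 4, 4]
  squeeze: 30

```text
time_s: 5.5
tool_pos: [0.5833, 0.1065, 0.1205]
tool_rot: [180.0, 0.0, 105.6]
force: [-0.7, -0.0, -0.1]
grip_width: 0.0459
grasp_force: 30.0
```

```bash
python3 - <<'E'
from h import *
p=eyes.read_camera('scene'); o=telemetry.get_obs(); P=np.array(o['tool_pos'])
print(P,o['grip_width'],o['grasp_force'])
for z in (.106,.12,.134,.16,.17):
  for s in (-1,1):
    print(z,s,((proj(p,Hw((P[0],P[1],105.6),[[-.0095,s*.03,z]]))[0]-[350,120])*6).round())
a=cv2.resize(p['pixels'][120:220,350:470],None,fx=6,fy=6,interpolation=2)
cv2.imwrite('pics/g2.png',a[:,:,::-1])
E
```

```text
[0.5833225  0.10646499 0.12045824] 0.045649653746317034 29.992761611938477
0.106 -1 [494. 409.]
0.106 1 [329. 350.]
0.12 -1 [500. 379.]
0.12 1 [334. 319.]
0.134 -1 [507. 347.]
0.134 1 [338. 288.]
0.16 -1 [520. 287.]
0.16 1 [348. 228.]
0.17 -1 [525. 264.]
0.17 1 [351. 204.]
```

View pics/g2.png

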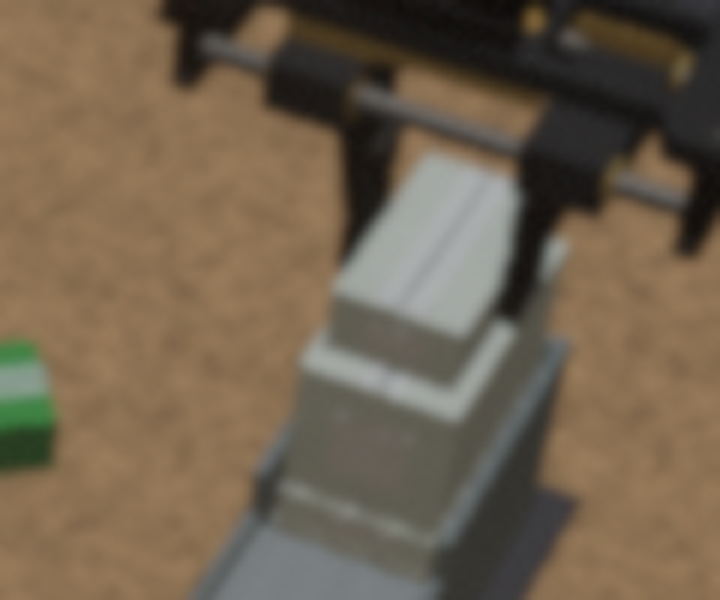

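```bash
python3 - <<'E'
from h import *
p=np.load('pics/w1.npy',allow_pickle=True)[0]; print(p['mtx'][0,0])
T=np.array([.5833,.1055,.3016])
for L in (-.06,-.03,0,.014,.04):
    print(L,[(proj(p,Hw((T[0],T[1],105.9),[[dx,s*.0435,T[2]-L]]))[0]*1.25).round() for s in(1,-1) for dx in(-.0095,.0095)])
o=telemetry.get_obs(); q=eyes.read_camera('wrist'); print(o['tool_pos'],q['origin'],q['orientation'])
T=np.array(o['tool_pos'])
for L in (-.046,-.03,0,.014): print(L,[proj(q,Hw((T[0],T[1],105.6),[[dx,s*.023,T[2]-L]]))[0].round() for s in(1,-1) for dx in(-.0095,.0095)])
im=cv2.resize(q['pixels'][130:330,220:420],None,fx=3,fy=3); cv2.imwrite('pics/g3.png',im[:,:,::-1])
E
```

```text
356.868829194255
-0.06 [array([261., 453.]), array([256., 400.]), array([528., 455.]), array([533., 402.])]
-0.03 [array([283., 407.]), array([280., 362.]), array([506., 408.]), array([509., 363.])]
0 [array([299., 374.]), array([297., 335.]), array([490., 375.]), array([493., 336.])]
0.014 [array([305., 362.]), array([303., 324.]), array([484., 363.]), array([487., 326.])]
0.04 [array([315., 342.]), array([313., 309.]), array([475., 343.]), array([477., 310.])]
[0.5833225  0.10646499 0.12045824] [0.56403911 0.17471228 0.30648012] [ 1.64868321e+02 -3.72949929e-02  1.56003486e+01]
-0.046 [array([265., 330.]), array([264., 289.]), array([370., 329.]), array([372., 289.])]
-0.03 [array([270., 312.]), array([269., 275.]), array([366., 312.]), array([367., 275.])]
0 [array([277., 287.]), array([276., 255.]), array([359., 287.]), array([360., 255.])]
0.014 [array([279., 278.]), array([278., 248.]), array([356., 278.]), array([357., 248.])]
```

View pics/g3.png

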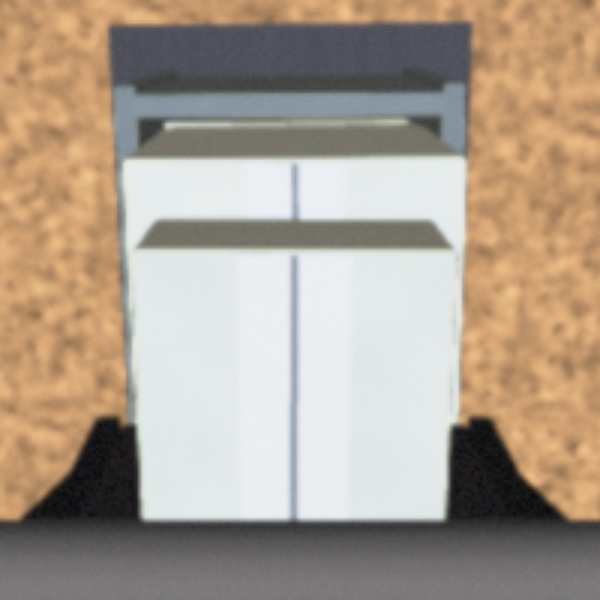

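Both views agree. In the scene crop the right fingertip ends at (510,318), about z = 0.147. In the wrist crop the tips' edge is at row 420, about z = 0.146. So the real tips stand about 40 mm higher than the reported TCP implies, and the fingers hold only the small carton. I open and go 36 mm deeper, watching the force.

Emit:
drive_tool:
  angular:
    - [0, 0, 0]
    - [0, 0, 0]
    - [0, 0, 0]
    - [0, 0, 0]
    - [0, 0, 0]
    - [0, 0, 0]
    - [0, 0, 0]
    - [0, 0, 0]
    - [0, 0, 0]
    - [0, 0, 0]
  delta_pos:
    - [0, 0, 0]
    - [0, 0, 0]
    - [0, 0, 0]
    - [0, 0, 0]
    - [0, 0, 0]
    - [0, 0, 0]
    - [0, 0, 0]
    - [0, 0, 0]
    - [0, 0, 0]
    - [0, 0, 0]
  gripper: [8.7, 8.7, 8.7, 8.7, 8.7, 8.7, 8.7, 8.7, 8.7, 8.7]

```text
time_s: 6.6
tool_pos: [0.5832, 0.1065, 0.1205]
tool_rot: [-180.0, 0.0, 105.6]
force: [-0.2, 0.1, 0.2]
grip_width: 0.0868
grasp_force: 0.0
```

Emit:
drive_tool:
  angular:
    - [0, 0, 0]
    - [0, 0, 0]
    - [0, 0, 0]
    - [0, 0, 0]
    - [0, 0, 0]
  delta_pos:
    - [0, 0, 1]
    - [0, 0, 1]
    - [0, 0, 1]
    - [0, 0, 0.6]
    - [0, 0, 0]
  gripper: [8.7, 8.7, 8.7, 8.7, 8.7]

```text
time_s: 7.1
tool_pos: [0.5821, 0.1063, 0.0829]
tool_rot: [-179.8, -0.0, 105.6]
force: [-0.4, -0.5, 0.7]
grip_width: 0.087
grasp_force: 0.0
```

Emit:
drive_tool:
  angular:
    - [0, 0, 0]
    - [0, 0, 0]
    - [0, 0, 0]
    - [0, 0, 0]
    - [0, 0, 0]
    - [0, 0, 0]
    - [0, 0, 0]
    - [0, 0, 0]
  delta_pos:
    - [0, 0, 0]
    - [0, 0, 0]
    - [0, 0, 0]
    - [0, 0, 0]
    - [0, 0, 0]
    - [0, 0, 0]
    - [0, 0, 0]
    - [0, 0, 0]
  gripper: [5.3, 5.3, 5.3, 5.3, 5.3, 5.3, 5.3, 5.3]
  squeeze: 30

```text
time_s: 7.9
tool_pos: [0.5836, 0.1066, 0.0848]
tool_rot: [180.0, 0.0, 105.6]
force: [1.0, -0.3, 1.9]
grip_width: 0.0559
grasp_force: 30.0
```

The grip reads 55.9 mm with 30 N, so the tall carton is held. I lift it gently and carry it back over the rear wall.

Emit:
drive_tool:
  angular:
    - [0, 0, 0]
    - [0, 0, 0]
    - [0, 0, 0]
    - [0, 0, 0]
    - [0, 0, 0]
    - [0, 0, 0]
    - [0, 0, 0]
    - [0, 0, 0]
    - [0, 0, 0]
    - [0, 0, 0]
  delta_pos:
    - [0, 0, -0.2]
    - [0, 0, -0.5]
    - [0, 0, -0.7]
    - [0, 0, -0.9]
    - [0, 0, -0.9]
    - [0, 0, -0.8]
    - [0, 0, -0.6]
    - [0, 0, -0.3]
    - [0, 0, -0.1]
    - [0, 0, 0]
  gripper: [5.3, 5.3, 5.3, 5.3, 5.3, 5.3, 5.3, 5.3, 5.3, 5.3]

```text
time_s: 8.9
tool_pos: [0.5831, 0.1064, 0.1344]
tool_rot: [-180.0, 0.0, 105.6]
force: [0.2, -1.5, -7.4]
grip_width: 0.0557
grasp_force: 30.0
```

Emit:
drive_tool:
  angular:
    - [0, 0, 0]
    - [0, 0, 0]
    - [0, 0, 0]
    - [0, 0, 0]
    - [0, 0, 0]
    - [0, 0, 0]
    - [0, 0, 0]
    - [0, 0, 0]
    - [0, 0, 0]
    - [0, 0, 0]
    - [0, 0, 0]
    - [0, 0, 0]
    - [0, 0, 0]
    - [0, 0, 0]
    - [0, 0, 0]
  delta_pos:
    - [0.3, 0, 0]
    - [0.7, 0, 0]
    - [1, 0, 0]
    - [1.3, 0, 0]
    - [1.5, 0, 0]
    - [1.6, 0, 0]
    - [1.6, 0, 0]
    - [1.6, 0, 0]
    - [1.6, 0, 0]
    - [1.5, 0, 0]
    - [1.2, 0, 0]
    - [0.9, 0, 0]
    - [0.5, 0, 0]
    - [0.2, 0, 0]
    - [0, 0, 0]
  gripper: [5.3, 5.3, 5.3, 5.3, 5.3, 5.3, 5.3, 5.3, 5.3, 5.3, 5.3, 5.3, 5.3, 5.3, 5.3]

```text
time_s: 10.4
tool_pos: [0.5418, 0.2555, 0.1344]
tool_rot: [-180.0, 0.0, 105.5]
force: [-0.4, 0.5, -7.0]
grip_width: 0.0554
grasp_force: 30.0
```

Emit:
drive_tool:
  angular:
    - [0, 0, 0]
    - [0, 0, 0]
    - [0, 0, 0]
    - [0, 0, 0]
    - [0, 0, 0]
    - [0, 0, 0]
    - [0, 0, 0]
    - [0, 0, 0]
    - [0, 0, 0]
    - [0, 0, 0]
    - [0, 0, 0]
    - [0, 0, 0]
  delta_pos:
    - [0, 0, 0.5]
    - [0, 0, 1]
    - [0, 0, 1.5]
    - [0, 0, 1.8]
    - [0, 0, 1.8]
    - [0, 0, 1.8]
    - [0, 0, 1.5]
    - [0, 0, 1.2]
    - [0, 0, 0.8]
    - [0, 0, 0.4]
    - [0, 0, 0.1]
    - [0, 0, 0]
  gripper: [5.3, 5.3, 5.3, 5.3, 5.3, 5.3, 5.3, 5.3, 5.3, 5.3, 5.3, 5.3]

```text
time_s: 11.6
tool_pos: [0.5421, 0.2561, 0.011]
tool_rot: [179.9, -0.0, 105.6]
force: [-0.4, 0.1, -7.2]
grip_width: 0.0556
grasp_force: 30.0
```

Emit:
drive_tool:
  angular:
    - [0, 0, 0]
    - [0, 0, 0]
    - [0, 0, 0]
  delta_pos:
    - [0, 0, 0.2]
    - [0, 0, 0.1]
    - [0, 0, 0]
  gripper: [5.3, 5.3, 5.3]

```text
time_s: 11.9
tool_pos: [0.5417, 0.2558, 0.0076]
tool_rot: [180.0, 0.0, 105.6]
force: [-0.3, 0.2, -6.6]
grip_width: 0.0555
grasp_force: 30.0
```

Emit:
drive_tool:
  angular:
    - [0, 0, 0]
    - [0, 0, 0]
    - [0, 0, 0]
  delta_pos:
    - [0, 0, 0.1]
    - [0, 0, 0.05]
    - [0, 0, 0]
  gripper: [5.3, 5.3, 5.3]

```text
time_s: 12.2
tool_pos: [0.5419, 0.2559, 0.0069]
tool_rot: [180.0, 0.0, 105.6]
force: [-2.0, -1.4, 1.0]
grip_width: 0.0557
grasp_force: 30.0
```

It is on the bench. I release and rise.

Emit:
drive_tool:
  angular:
    - [0, 0, 0]
    - [0, 0, 0]
    - [0, 0, 0]
    - [0, 0, 0]
    - [0, 0, 0]
    - [0, 0, 0]
    - [0, 0, 0]
    - [0, 0, 0]
    - [0, 0, 0]
    - [0, 0, 0]
    - [0, 0, 0]
    - [0, 0, 0]
    - [0, 0, 0]
  delta_pos:
    - [0, 0, 0]
    - [0, 0, 0]
    - [0, 0, 0]
    - [0, 0, 0]
    - [0, 0, 0]
    - [0, 0, -1]
    - [0, 0, -2]
    - [0, 0, -3]
    - [0, 0, -3]
    - [0, 0, -3]
    - [0, 0, -2]
    - [0, 0, -1]
    - [0, 0, 0]
  gripper: [7.6, 7.6, 7.6, 7.6, 7.6, 7.6, 7.6, 7.6, 7.6, 7.6, 7.6, 7.6, 7.6]

```text
time_s: 13.5
tool_pos: [0.5425, 0.2564, 0.1578]
tool_rot: [179.8, -0.0, 105.6]
force: [-0.1, 0.3, -0.7]
grip_width: 0.0759
grasp_force: 0.0
```

Emit:
drive_tool:
  angular:
    - [0, 0, 0]
    - [0, 0, 0]
    - [0, 0, 0]
    - [0, 0, 0]
    - [0, 0, 0]
    - [0, 0, 0]
    - [0, 0, 0]
    - [0, 0, 0]
    - [0, 0, 0]
    - [0, 0, 0]
    - [0, 0, 0]
    - [0, 0, 0]
    - [0, 0, 0]
    - [0, 0, 0]
    - [0, 0, 0]
    - [0, 0, 0]
    - [0, 0, 0]
    - [0, 0, 0]
    - [0, 0, 0]
    - [0, 0, 0]
  delta_pos:
    - [-1, 0, 0]
    - [-2.5, 0, 0]
    - [-3.5, 0, 0]
    - [-3.5, 0, 0]
    - [-2.5, 0, 0]
    - [-1, 0, 0]
    - [0, 0, 0]
    - [0, 0, 0]
    - [0, 0, 0]
    - [0, 0, 0]
    - [0, 0, 0]
    - [0, 0, 0]
    - [0, 0, 1]
    - [0, 0, 1]
    - [0, 0, 1.5]
    - [0, 0, 1.5]
    - [0, 0, 1.5]
    - [0, 0, 0.8]
    - [0, 0, 0.5]
    - [0, 0, 0]
  gripper: [0, 0, 0, 0, 0, 0, 0, 0, 0, 0, 0, 0, 0, 0, 0, 0, 0, 0, 0, 0]
  squeeze: 10

```text
time_s: 15.5
tool_pos: [0.5788, 0.1209, 0.0772]
tool_rot: [-179.9, -0.0, 105.6]
force: [-0.6, -0.2, -0.1]
grip_width: 0.0007
grasp_force: 0.0
```

```bash
python3 - <<'E'
from h import *
p=eyes.read_camera('scene'); H=(.583,.1065,105.6)
for t in ['tall_carton','small_carton','thin_carton']: print(t,[(np.round(d['centre']).tolist(),round(d['p'],2)) for d in models.search_frame(p,t)])
print(proj(p,Hw(H,[[.155,0,.04],[.155,0,.07],[0,0,.09]])).round(), telemetry.get_obs()['tool_pos'],telemetry.get_obs()['force'])
E
```

```text
tall_carton [([449.0, 173.0], 0.71)]
small_carton [([339.0, 191.0], 0.82), ([450.0, 161.0], 0.63)]
thin_carton [([415.0, 192.0], 0.73), ([251.0, 281.0], 0.3)]
[[442. 162.]
 [444. 152.]
 [419. 186.]] [0.57975412 0.12113216 0.07875991] [-0.77730196 -0.50551327  0.01868724]
```

Emit:
drive_tool:
  angular:
    - [0, 0, 0]
    - [0, 0, 0]
    - [0, 0, 0]
    - [0, 0, 0]
  delta_pos:
    - [0, 0, 0.3]
    - [0, 0, 0.3]
    - [0, 0, 0.3]
    - [0, 0, 0]
  gripper: [0, 0, 0, 0]

```text
time_s: 16.1
tool_pos: [0.5788, 0.1208, 0.0684]
tool_rot: [-179.9, -0.0, 105.6]
force: [0.1, 0.5, 0.9]
grip_width: 0.0005
grasp_force: 0.0
```

Emit:
drive_tool:
  angular:
    - [0, 0, 0]
    - [0, 0, 0]
    - [0, 0, 0]
  delta_pos:
    - [0, 0, 0.2]
    - [0, 0, 0.2]
    - [0, 0, 0]
  gripper: [0, 0, 0]

```text
time_s: 16.4
tool_pos: [0.579, 0.1209, 0.0647]
tool_rot: [-180.0, 0.0, 105.6]
force: [0.2, -0.3, -0.5]
grip_width: 0.0005
grasp_force: 0.0
```

Emit:
drive_tool:
  angular:
    - [0, 0, 0]
    - [0, 0, 0]
    - [0, 0, 0]
  delta_pos:
    - [0, 0, 0.2]
    - [0, 0, 0.2]
    - [0, 0, 0]
  gripper: [0, 0, 0]

```text
time_s: 16.7
tool_pos: [0.5793, 0.121, 0.0609]
tool_rot: [180.0, 0.0, 105.6]
force: [0.3, -0.7, 0.6]
grip_width: 0.0003
grasp_force: 0.5
```

Emit:
drive_tool:
  angular:
    - [0, 0, 0]
    - [0, 0, 0]
    - [0, 0, 0]
  delta_pos:
    - [0, 0, 0.2]
    - [0, 0, 0.2]
    - [0, 0, 0]
  gripper: [0, 0, 0]

```text
time_s: 17.0
tool_pos: [0.5793, 0.121, 0.057]
tool_rot: [180.0, 0.0, 105.6]
force: [-0.0, 0.1, 2.5]
grip_width: 0.0006
grasp_force: 1.2
```

Emit:
drive_tool:
  angular:
    - [0, 0, 0]
    - [0, 0, 0]
    - [0, 0, 0]
    - [0, 0, 0]
  delta_pos:
    - [0, 0, 0.2]
    - [0, 0, 0.2]
    - [0, 0, 0]
    - [0, 0, 0]
  gripper: [0, 0, 0, 0]

```text
time_s: 17.4
tool_pos: [0.5794, 0.1211, 0.0538]
tool_rot: [180.0, 0.0, 105.6]
force: [-2.8, -0.6, 7.9]
grip_width: 0.0004
grasp_force: 3.6
```

Emit:
drive_tool:
  angular:
    - [0, 0, 0]
    - [0, 0, 0]
    - [0, 0, 0]
    - [0, 0, 0]
  delta_pos:
    - [0, 0, 0.1]
    - [0, 0, 0.1]
    - [0, 0, 0]
    - [0, 0, 0]
  gripper: [0, 0, 0, 0]

```text
time_s: 17.8
tool_pos: [0.58, 0.1212, 0.0537]
tool_rot: [179.9, 0.1, 105.6]
force: [-5.0, -1.1, 16.2]
grip_width: 0.0006
grasp_force: 8.3
```

The hard stop is reached at reported z = 0.0537. I ease off 1 mm and begin the drag slowly.

Emit:
drive_tool:
  angular:
    - [0, 0, 0]
    - [0, 0, 0]
    - [0, 0, 0]
    - [0, 0, 0]
    - [0, 0, 0]
    - [0, 0, 0]
    - [0, 0, 0]
  delta_pos:
    - [0, 0, -0.1]
    - [-0.2, 0, 0]
    - [-0.4, 0, 0]
    - [-0.5, 0, 0]
    - [-0.5, 0, 0]
    - [-0.4, 0, 0]
    - [0, 0, 0]
  gripper: [0, 0, 0, 0, 0, 0, 0]

```text
time_s: 18.5
tool_pos: [0.5863, 0.1029, 0.0538]
tool_rot: [179.8, -0.0, 105.6]
force: [0.7, 0.3, 8.7]
grip_width: 0.0003
grasp_force: 4.4
```

```bash
cat > th.py <<'E'
from h import *
H=(.583,.1065,105.6)
for c in ('scene','top'):
    p=eyes.read_camera(c)
    for t in ('thin_carton','bottom_carton'):
        for d in models.cut_out(p,t)[:3]:
            w=ray(p,d['centre'],.076); a=np.radians(H[2]); e=w[:2]-H[:2]
            print(c,t,round(d['p'],2),np.round(d['centre']),'holder xy mm',(1000*np.array([e@[np.cos(a),np.sin(a)],e@[-np.sin(a),np.cos(a)]])).round(),d['pixels'].sum())
print(telemetry.get_obs()['time_s'])
E
python3 th.py
```

```text
scene thin_carton 0.68 [412. 202.] holder xy mm [-36.  -3.] 907
top thin_carton 0.7 [199. 215.] holder xy mm [-50.   3.] 831
top thin_carton 0.65 [242. 215.] holder xy mm [-122.   22.] 4362
18.8
```

```bash
cat > th.py <<'E'
from h import *
H=(.583,.1065,105.6); a=np.radians(H[2])
for c in ('scene','top'):
    p=eyes.read_camera(c)
    for d in models.cut_out(p,'thin_carton')[:2]:
        r,k=np.nonzero(d['pixels']); W=np.array([ray(p,(x,y),.077) for x,y in zip(k,r)])[:,:2]-H[:2]
        X=1000*W@[np.cos(a),np.sin(a)]; Y=1000*W@[-np.sin(a),np.cos(a)]
        print(c,round(d['p'],2),len(r),'x',np.percentile(X,[1,99]).round(),'y',np.percentile(Y,[1,50,99]).round())
print(telemetry.get_obs()['time_s'])
E
python3 th.py
```

```text
scene 0.6 859 x [-81.  26.] y [-31.  -6.  25.]
top 0.89 860 x [-70. -11.] y [-30.   2.  28.]
19.0
```

The front edge is at x = −70 mm, so the carton follows the finger. I continue.

Emit:
drive_tool:
  angular:
    - [0, 0, 0]
    - [0, 0, 0]
    - [0, 0, 0]
    - [0, 0, 0]
    - [0, 0, 0]
    - [0, 0, 0]
    - [0, 0, 0]
    - [0, 0, 0]
    - [0, 0, 0]
    - [0, 0, 0]
  delta_pos:
    - [-0.2, 0, 0]
    - [-0.4, 0, 0]
    - [-0.5, 0, 0]
    - [-0.5, 0, 0]
    - [-0.5, 0, 0]
    - [-0.5, 0, 0]
    - [-0.5, 0, 0]
    - [-0.3, 0, 0]
    - [-0.1, 0, 0]
    - [0, 0, 0]
  gripper: [0, 0, 0, 0, 0, 0, 0, 0, 0, 0]

```text
time_s: 20.0
tool_pos: [0.5954, 0.0696, 0.0537]
tool_rot: [179.8, -0.0, 105.6]
force: [-0.5, 1.5, 8.4]
grip_width: 0.0007
grasp_force: 4.2
```

```bash
python3 th.py
```

```text
scene 0.64 895 x [-116.   -9.] y [-33.  -8.  23.]
top 0.62 780 x [-105.  -61.] y [-30.   1.  28.]
20.2
```

Emit:
drive_tool:
  angular:
    - [0, 0, 0]
    - [0, 0, 0]
    - [0, 0, 0]
    - [0, 0, 0]
    - [0, 0, 0]
    - [0, 0, 0]
    - [0, 0, 0]
    - [0, 0, 0]
    - [0, 0, 0]
  delta_pos:
    - [-0.2, 0, 0]
    - [-0.4, 0, 0]
    - [-0.5, 0, 0.05]
    - [-0.5, 0, 0.05]
    - [-0.5, 0, 0.05]
    - [-0.4, 0, 0.05]
    - [-0.3, 0, 0]
    - [-0.2, 0, 0]
    - [0, 0, 0]
  gripper: [0, 0, 0, 0, 0, 0, 0, 0, 0]

```text
time_s: 21.1
tool_pos: [0.6046, 0.0417, 0.0532]
tool_rot: [179.6, -0.1, 105.6]
force: [-1.3, 2.1, 12.8]
grip_width: 0.0008
grasp_force: 6.8
```

```bash
python3 th.py
```

```text
scene 0.84 948 x [-146.  -39.] y [-32.  -8.  23.]
top 0.8 746 x [-134.  -93.] y [-33.  -0.  28.]
21.3
```

Emit:
drive_tool:
  angular:
    - [0, 0, 0]
    - [0, 0, 0]
    - [0, 0, 0]
    - [0, 0, 0]
    - [0, 0, 0]
    - [0, 0, 0]
    - [0, 0, 0]
    - [0, 0, 0]
    - [0, 0, 0]
  delta_pos:
    - [-0.2, 0, 0]
    - [-0.4, 0, 0]
    - [-0.5, 0, 0]
    - [-0.5, 0, 0]
    - [-0.5, 0, 0]
    - [-0.4, 0, 0]
    - [-0.2, 0, 0]
    - [-0.1, 0, 0]
    - [0, 0, 0]
  gripper: [0, 0, 0, 0, 0, 0, 0, 0, 0]

```text
time_s: 22.2
tool_pos: [0.6111, 0.0138, 0.0519]
tool_rot: [179.8, -0.0, 105.6]
force: [0.3, 1.5, 9.3]
grip_width: 0.0003
grasp_force: 4.8
```

```bash
python3 th.py
```

```text
scene 0.8 988 x [-171.  -66.] y [-33. -11.  23.]
top 0.95 588 x [-160. -126.] y [-31.  -1.  27.]
22.4
```

It is flat on the ledge (z dropped to 0.0519) with its centre at about −110 mm. I nudge it 2 mm more and lift off.

Emit:
drive_tool:
  angular:
    - [0, 0, 0]
    - [0, 0, 0]
    - [0, 0, 0]
    - [0, 0, 0]
    - [0, 0, 0]
    - [0, 0, 0]
    - [0, 0, 0]
    - [0, 0, 0]
    - [0, 0, 0]
    - [0, 0, 0]
  delta_pos:
    - [-0.1, 0, 0]
    - [-0.1, 0, 0]
    - [0, 0, -0.1]
    - [0, 0, -0.2]
    - [0, 0, -0.5]
    - [0, 0, -2]
    - [0, 0, -3]
    - [0, 0, -3]
    - [0, 0, -2.5]
    - [0, 0, 0]
  gripper: [0, 0, 0, 0, 0, 0, 0, 0, 0, 0]

```text
time_s: 23.4
tool_pos: [0.6122, 0.0101, 0.1669]
tool_rot: [179.7, 0.1, 105.5]
force: [0.3, 0.0, -0.4]
grip_width: 0.0005
grasp_force: 0.0
```

```bash
python3 th.py; python3 - <<'E'
from h import *
plan([.5418,.2559,.165],105.6,9)
p=eyes.read_camera('top'); 
for t in ('tall_carton','small_carton'): print(t,[(np.round(d['centre']).tolist(),round(d['p'],2)) for d in models.search_frame(p,t)])
print(proj(p,[[.5418,.2559,.056],[.5418,.2559,.082]]))
E
```

```text
scene 0.96 1289 x [-173.  -65.] y [-35.  -6.  24.]
scene 0.57 115 x [113. 199.] y [-20.   5.  21.]
top 0.88 791 x [-163. -119.] y [-29.  -1.  29.]
23.6
rows 9 delta cm [ 2.835  0.015 -0.039] angz -0.0001 |d|mm 28.351691137081502
tall_carton [([71.0, 267.0], 0.51)]
small_carton [([69.0, 244.0], 0.94), ([220.0, 320.0], 0.88)]
[[ 86.12083709 243.95059356]
 [ 79.67669794 241.05178642]]
```

The thin carton is at x −163…−63 with y centred. I return over the tall carton, opening the fingers.

Emit:
drive_tool:
  angular:
    - [0, 0, 0]
    - [0, 0, 0]
    - [0, 0, 0]
    - [0, 0, 0]
    - [0, 0, 0]
    - [0, 0, 0]
    - [0, 0, 0]
    - [0, 0, 0]
    - [0, 0, 0]
    - [0, 0, 0]
    - [0, 0, 0]
    - [0, 0, 0]
    - [0, 0, 0]
    - [0, 0, 0]
    - [0, 0, 0]
    - [0, 0, 0]
    - [0, 0, 0]
    - [0, 0, 0]
    - [0, 0, 0]
    - [0, 0, 0]
  delta_pos:
    - [1.5, 0, 0]
    - [3, 0, 0]
    - [4, 0, 0]
    - [4.5, 0, 0]
    - [4.5, 0, 0]
    - [4, 0, 0]
    - [3, 0, 0]
    - [1, 0, 0]
    - [0, 0, 0]
    - [0, 0, 0]
    - [0, 0, 0]
    - [0, 0, 0]
    - [0, 0, 0]
    - [0, 0, 0]
    - [0, 0, 0]
    - [0, 0, 0]
    - [0, 0, 0]
    - [0, 0, 0]
    - [0, 0, 0]
    - [0, 0, 0]
  gripper: [7.8, 7.8, 7.8, 7.8, 7.8, 7.8, 7.8, 7.8, 7.8, 7.8, 7.8, 7.8, 7.8, 7.8, 7.8, 7.8, 7.8, 7.8, 7.8, 7.8]

```text
time_s: 25.75
tool_pos: [0.5416, 0.2559, 0.163]
tool_rot: [-180.0, 0.0, 105.6]
force: [0.1, 0.3, -0.2]
grip_width: 0.0782
grasp_force: 0.0
```

```bash
python3 look.py w2 "(.5419,.2559,105.6)" "[(0,0,0,.1,.056,.056),(0,0,.056,.08,.046,.026)]"
```

```text
25.8 [0.5416055  0.25585538 0.16299679] [-1.79996647e+02  4.75154880e-03  1.05567106e+02] [1.48734236 0.41495126 1.00732205] [0.52236761 0.32408898 0.34903012] [ 1.64867523e+02 -2.67801128e-02  1.56054777e+01]
```

View pics/w2.png

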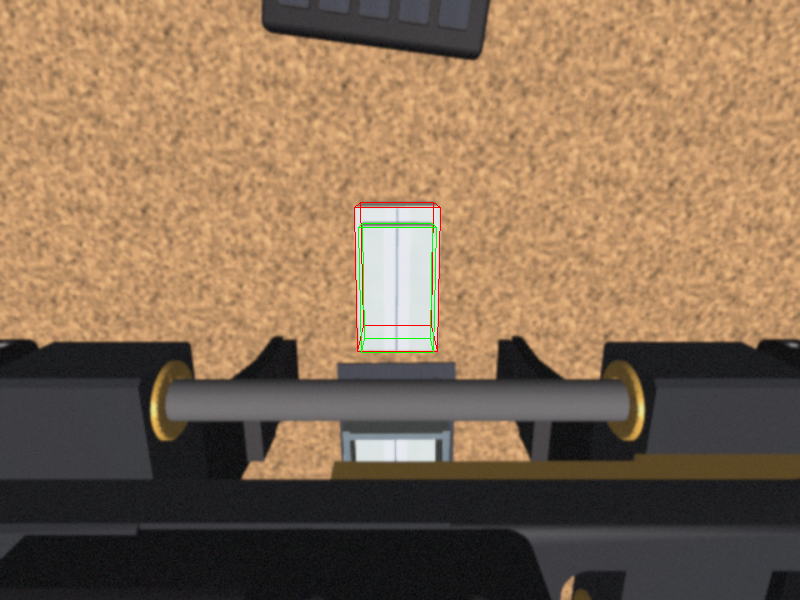

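The overlay lies exactly on the tall carton (355–440, 205–350) and the small one, with the bottom carton in the holder at (395,448). I descend and grip.

Emit:
drive_tool:
  angular:
    - [0, 0, 0]
    - [0, 0, 0]
    - [0, 0, 0]
    - [0, 0, 0]
    - [0, 0, 0]
    - [0, 0, 0]
    - [0, 0, 0]
    - [0, 0, 0]
    - [0, 0, 0]
    - [0, 0, 0]
    - [0, 0, 0]
    - [0, 0, 0]
    - [0, 0, 0]
    - [0, 0, 0]
    - [0, 0, 0]
    - [0, 0, 0]
    - [0, 0, 0]
  delta_pos:
    - [0, 0, 1.5]
    - [0, 0, 3]
    - [0, 0, 3]
    - [0, 0, 3]
    - [0, 0, 2.5]
    - [0, 0, 1.5]
    - [0, 0, 1]
    - [0, 0, 0]
    - [0, 0, 0]
    - [0, 0, 0]
    - [0, 0, 0]
    - [0, 0, 0]
    - [0, 0, 0]
    - [0, 0, 0]
    - [0, 0, 0]
    - [0, 0, 0]
    - [0, 0, 0]
  gripper: [7.8, 7.8, 7.8, 7.8, 7.8, 7.8, 7.8, 7.8, 5.3, 5.3, 5.3, 5.3, 5.3, 5.3, 5.3, 5.3, 5.3]
  squeeze: 30

```text
time_s: 27.5
tool_pos: [0.5419, 0.2559, 0.0088]
tool_rot: [180.0, 0.0, 105.6]
force: [-1.5, -1.3, 5.8]
grip_width: 0.0558
grasp_force: 30.0
```

Emit:
drive_tool:
  angular:
    - [0, 0, 0]
    - [0, 0, 0]
    - [0, 0, 0]
    - [0, 0, 0]
    - [0, 0, 0]
    - [0, 0, 0]
    - [0, 0, 0]
    - [0, 0, 0]
    - [0, 0, 0]
    - [0, 0, 0]
    - [0, 0, 0]
    - [0, 0, 0]
  delta_pos:
    - [0, 0, -0.2]
    - [0, 0, -0.5]
    - [0, 0, -1]
    - [0, 0, -1.5]
    - [0, 0, -1.8]
    - [0, 0, -1.8]
    - [0, 0, -1.8]
    - [0, 0, -1.5]
    - [0, 0, -1.2]
    - [0, 0, -0.8]
    - [0, 0, -0.4]
    - [0, 0, 0]
  gripper: [5.3, 5.3, 5.3, 5.3, 5.3, 5.3, 5.3, 5.3, 5.3, 5.3, 5.3, 5.3]

```text
time_s: 28.7
tool_pos: [0.5417, 0.2559, 0.1332]
tool_rot: [180.0, 0.0, 105.6]
force: [-0.3, -0.4, -7.8]
grip_width: 0.0562
grasp_force: 30.0
```

Emit:
drive_tool:
  angular:
    - [0, 0, 0]
    - [0, 0, 0]
    - [0, 0, 0]
    - [0, 0, 0]
    - [0, 0, 0]
    - [0, 0, 0]
    - [0, 0, 0]
    - [0, 0, 0]
    - [0, 0, 0]
    - [0, 0, 0]
    - [0, 0, 0]
    - [0, 0, 0]
    - [0, 0, 0]
    - [0, 0, 0]
    - [0, 0, 0]
    - [0, 0, 0]
  delta_pos:
    - [-0.3, 0, 0]
    - [-0.7, 0, 0]
    - [-1, 0, 0]
    - [-1.3, 0, 0]
    - [-1.5, 0, 0]
    - [-1.6, 0, 0]
    - [-1.6, 0, 0]
    - [-1.6, 0, 0]
    - [-1.6, 0, 0]
    - [-1.5, 0, 0]
    - [-1.2, 0, 0]
    - [-0.9, 0, 0]
    - [-0.5, 0, 0]
    - [-0.2, 0, 0]
    - [0, 0, 0]
    - [0, 0, 0]
  gripper: [5.3, 5.3, 5.3, 5.3, 5.3, 5.3, 5.3, 5.3, 5.3, 5.3, 5.3, 5.3, 5.3, 5.3, 5.3, 5.3]

```text
time_s: 30.3
tool_pos: [0.5829, 0.1075, 0.1331]
tool_rot: [-180.0, -0.0, 105.6]
force: [-1.0, -0.0, -7.1]
grip_width: 0.0559
grasp_force: 30.0
```

Emit:
drive_tool:
  angular:
    - [0, 0, 0]
    - [0, 0, 0]
    - [0, 0, 0]
    - [0, 0, 0]
    - [0, 0, 0]
    - [0, 0, 0]
    - [0, 0, 0]
  delta_pos:
    - [0, 0, 0.4]
    - [0, 0, 0.8]
    - [0, 0, 0.9]
    - [0, 0, 0.7]
    - [0, 0, 0.4]
    - [0, 0, 0.2]
    - [0, 0, 0]
  gripper: [5.3, 5.3, 5.3, 5.3, 5.3, 5.3, 5.3]

```text
time_s: 31.0
tool_pos: [0.5831, 0.1065, 0.0987]
tool_rot: [-180.0, -0.0, 105.6]
force: [0.4, 0.7, -6.8]
grip_width: 0.0557
grasp_force: 30.0
```

Emit:
drive_tool:
  angular:
    - [0, 0, 0]
    - [0, 0, 0]
    - [0, 0, 0]
    - [0, 0, 0]
    - [0, 0, 0]
  delta_pos:
    - [0, 0, 0.2]
    - [0, 0, 0.2]
    - [0, 0, 0.2]
    - [0, 0, 0.2]
    - [0, 0, 0]
  gripper: [5.3, 5.3, 5.3, 5.3, 5.3]

```text
time_s: 31.5
tool_pos: [0.583, 0.1064, 0.0907]
tool_rot: [-180.0, 0.0, 105.6]
force: [0.0, -0.0, -8.3]
grip_width: 0.0554
grasp_force: 30.0
```

The carton has entered the walls freely. I continue down.

Emit:
drive_tool:
  angular:
    - [0, 0, 0]
    - [0, 0, 0]
    - [0, 0, 0]
    - [0, 0, 0]
    - [0, 0, 0]
    - [0, 0, 0]
  delta_pos:
    - [0, 0, 0.2]
    - [0, 0, 0.2]
    - [0, 0, 0.2]
    - [0, 0, 0.2]
    - [0, 0, 0.2]
    - [0, 0, 0]
  gripper: [5.3, 5.3, 5.3, 5.3, 5.3, 5.3]

```text
time_s: 32.1
tool_pos: [0.5832, 0.1065, 0.0809]
tool_rot: [-180.0, 0.0, 105.6]
force: [-0.5, -0.2, -5.7]
grip_width: 0.0558
grasp_force: 30.0
```

Emit:
drive_tool:
  angular:
    - [0, 0, 0]
    - [0, 0, 0]
    - [0, 0, 0]
    - [0, 0, 0]
    - [0, 0, 0]
  delta_pos:
    - [0, 0, 0.2]
    - [0, 0, 0.2]
    - [0, 0, 0.2]
    - [0, 0, 0.2]
    - [0, 0, 0]
  gripper: [5.3, 5.3, 5.3, 5.3, 5.3]

```text
time_s: 32.6
tool_pos: [0.5834, 0.1065, 0.073]
tool_rot: [180.0, 0.0, 105.6]
force: [-1.0, -0.9, -2.7]
grip_width: 0.0559
grasp_force: 30.0
```

Emit:
drive_tool:
  angular:
    - [0, 0, 0]
    - [0, 0, 0]
    - [0, 0, 0]
  delta_pos:
    - [0, 0, 0.1]
    - [0, 0, 0.1]
    - [0, 0, 0]
  gripper: [5.3, 5.3, 5.3]

```text
time_s: 32.9
tool_pos: [0.5835, 0.1066, 0.0711]
tool_rot: [180.0, 0.0, 105.6]
force: [0.1, -0.3, -1.8]
grip_width: 0.0558
grasp_force: 30.0
```

Nearly the whole weight now rests on the spring and bottom carton. I release and go up.

Emit:
drive_tool:
  angular:
    - [0, 0, 0]
    - [0, 0, 0]
    - [0, 0, 0]
    - [0, 0, 0]
    - [0, 0, 0]
    - [0, 0, 0]
    - [0, 0, 0]
    - [0, 0, 0]
    - [0, 0, 0]
    - [0, 0, 0]
    - [0, 0, 0]
    - [0, 0, 0]
    - [0, 0, 0]
    - [0, 0, 0]
    - [0, 0, 0]
  delta_pos:
    - [0, 0, 0]
    - [0, 0, 0]
    - [0, 0, 0]
    - [0, 0, 0]
    - [0, 0, 0]
    - [0, 0, 0]
    - [0, 0, -1]
    - [0, 0, -2]
    - [0, 0, -3]
    - [0, 0, -3]
    - [0, 0, -3]
    - [0, 0, -3]
    - [0, 0, -3]
    - [0, 0, -1]
    - [0, 0, 0]
  gripper: [7.8, 7.8, 7.8, 7.8, 7.8, 7.8, 7.8, 7.8, 7.8, 7.8, 7.8, 7.8, 7.8, 7.8, 7.8]

```text
time_s: 34.4
tool_pos: [0.5841, 0.107, 0.263]
tool_rot: [179.8, 0.0, 105.6]
force: [0.6, -0.3, -0.8]
grip_width: 0.0781
grasp_force: 0.0
```

```bash
python3 th.py; python3 - <<'E'
from h import *
H=(.583,.1065,105.6)
# compare edges against predicted boxes, numerically, in wrist & scene
for c in ('wrist','scene'):
    p=eyes.read_camera(c)
    for t,b,n in (('small_carton',(0,0,.118,.08,.046,.026),1),('tall_carton',(0,0,.062,.1,.056,.056),1)):
        uv=proj(p,Hw(H,box(*b)))
        m=np.zeros((480,640),np.uint8); cv2.fillConvexPoly(m,cv2.convexHull(uv.astype(np.int32)),1)
        for d in models.cut_out(p,t)[:2]:
            k=d['pixels']; r,cc=np.nonzero(k)
            print(c,t,round(d['p'],2),'IoU',round((k&(m>0)).sum()/(k|(m>0)).sum(),2),'seen',cc.min(),cc.max(),r.min(),r.max(),'pred',uv.min(0).round(),uv.max(0).round())
E
```

```text
scene 0.71 1290 x [-175.  -65.] y [-34.  -6.  24.]
scene 0.45 2920 x [-242.   44.] y [-66. -38.  31.]
top 0.8 1835 x [-160.  -64.] y [-29.  -0.  28.]
34.6
wrist small_carton 0.84 IoU 0.96 seen 291 345 173 266 pred [291. 174.] [346. 267.]
wrist small_carton 0.67 IoU 0.0 seen 138 215 176 247 pred [291. 174.] [346. 267.]
wrist tall_carton 0.95 IoU 0.19 seen 288 349 159 264 pred [288. 160.] [350. 268.]
scene small_carton 0.63 IoU 0.9 seen 404 440 153 190 pred [402. 151.] [441. 192.]
scene small_carton 0.56 IoU 0.0 seen 322 360 176 201 pred [402. 151.] [441. 192.]
scene tall_carton 0.76 IoU 0.48 seen 397 440 172 214 pred [395. 158.] [443. 216.]
```

All four cartons match their predicted positions: tall home at z = 0.062, small on it, thin centred at −112 mm. I hand the job in.

```bash
python3 -c "
from cell import env; print(env.sign_off())"
```

```text
the job is handed in; nothing more can be done
None
```

I handed the job in at about 35 s of the 72 s allowed, with the thin carton flat on the ledge (centre about −112 mm) and the tall carton back home on the bottom one with the small carton on it, as far as the cameras showed; sign-off returned no verdict.

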